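Light the stall heater and hold the dial

ROBOT

A 6-joint arm with a two-finger parallel gripper is mounted at the origin on the work surface. World frame = base frame: x ahead of the robot, y to its left, z up, the work surface at z = 0. Lengths are in m, angles in rad, forces in N, time in s.
With the tool pointing down it reaches from about 0.35 to 0.975 m from the base axis. Payload 4.9 kg.
Tool frame: the origin (TCP) lies at the very end of the fingers, on their centre line; the grasp point (between the pads) lies 19 mm behind it; z points along the fingers, y is the direction in which the jaws open and shut (so a half turn about z gives the same grasp; the last joint's range is limited). The gripper opens to 85 mm and grips with 20 to 120 N. Pads are 22 mm wide; open, the fingers measure 114 mm over their backs; the gripper's body (76 mm by 85 mm) begins 54 mm behind the grasp point. The pads swing forward as they close: fully open they stand 13 mm farther back than shut.
Start: joints at [-1.235, 0.053, 1.613, -0, 1.476, -0.119], TCP at [0.275, -0.561, 0.231] pointing down, gripper open.
Joint ranges: [-3.01, 3.01], [-1.01, 2.22], [0.06, 2.58], [-1.02, 4.17], [0.09, 2.62], [-3.14, 3.14]. Speed limits (rad/s): [2.57, 2.57, 3.14, 3.14, 3.14, 3.14].

INTERFACE

Orientations are given as a unit quaternion [x, y, z, w].
In Python, from station import bot gives the robot as it stands.
- The arm moves only by the tool jog_arm, never from a script. Its argument "commands" is a list of rows, each a list of 6 numbers: the shift along the tool's x, y, z in mm, then the turn, a rotation vector about the tool's x, y, z in rad. In form: [[x, y, z, wx, wy, wz], ...]. A call has exactly 5 rows; each row is the pose to reach, as a shift and turn from the pose commanded when the call began, along the tool's axes at that moment; what a row does not reach only later rows make up. A row lasts 1/8 s, in which the tool goes at most 62.5 mm and 10.7 degrees, less where a joint would pass 70% of its speed; a pose out of reach is approached as far as the arm can. A call with a gripper value outside its range is refused whole. "jaw" is the closure, from -1 (fully open) to 1 (shut), set as the call begins (left out, the last holds). The fingers move at their own pace and stop on an object; the grip force is fixed at half the most. Time passes only in rows, so rows that repeat a pose let the fingers close, or fill a call up. It gives the time, the measured TCP pose, the force and the opening at its end, in the units of the state.
- bot.get_state(): the state, without advancing time (a new reading comes with each control period).
- bot.grab_frame(name): name is "scene" or "top"; returns a dict with "pixels" (420x560x3 uint8, red, green, blue), "vfov" (degrees; the focal length in pixels is half the picture's height over the tangent of half this angle, whatever the lens; pixels are square), "cx", "cy" (the principal point, pixels), "camera_from_world" (4x4, takes a point from world to camera coordinates). Camera axes: x right, y down, z forward; pixel columns grow to the right and rows downward; lengths in m; the calibration is good to about 2 mm. A picture is of the moment at which its call begins. There is no depth.
- bot.finish_job(): hands the job in, once; it reports no verdict.
The state is a dict: "t": time; "q": joint angles; "dq": joint speeds; "joint_efforts": joint torques, N m; "position": TCP position; "eef_rot": TCP orientation; "contact_force": force on the tool from outside, world axes, zero at the start; "torque": the same for the moment, N m; "width": opening from 0.0 (shut) to 1.0 (fully open).
Only numpy, scipy, OpenCV 4.12 (cv2) and the standard library are available. Lean on these libraries where they do the work, as an engineer would, in place of code of your own. Each camera call takes 0.05 s, during which the arm holds its last target.

TASK

Light the little gas heater on the market counter: first swing its carry handle from the front, up over the top and back until it clicks fully home in its rear rest, and let go of it. Then turn the dial on top of the heater anticlockwise from off, past the one-pip and two-pip clicks to the three-pip lighting position, and hold it there against its spring: finish while still holding the dial at three pips, because it springs back when let go. Leave the things standing around the heater where they are.

Things in the scene. Friction and masses are not known exactly. Their poses are not given: they have to be found in the camera images.
- heater: portable gas heater, grey box 170 mm deep (x), 280 wide (y), fixed on the counter. Origin: centre of its underside; x runs from its radiant front (wire guard, 20 mm out) to its back, y to its left, z up. Flat top plate at z = 190 mm; a round hump bulges 37 mm out of the back up to z = 132 mm. Two handle ears rise 15 mm above the top plate at x = 20, y = +-139 mm.
- handle (a joint): carry handle's angle (rad), growing from front over the top to the back: 0 leans forward 0.5 rad above level, 1.07 upright, 2.1 fully home at its rear stop. Starts within -0.2 to 0.2. Stiff (0.11 N m friction; with its clicks at about 0.1, 1.15 and the rear rest up to 3.5 N at the grip), stays where left; past a hump at 1.68, from about 1.8 on, the rear catch draws it home.
- handle_hinge (a point): middle of the handle's hinge axis: 197 mm above the counter, 20 mm behind (+x of) the heater's centre, fixed to the heater; the handle turns about the heater's y axis. This frame's axes are the heater's.
- handle_grip (a point): centre of the handle's black round grip, 22 mm thick, 130 mm long along its y, 105 mm from the hinge axis; thin steel arms run from it to the hinges at both sides (302 mm wide overall). With h the joint value it lies 0.105 cos(h + 0.5) m ahead of (-x) and 0.105 sin(h + 0.5) m above the hinge axis. Its frame turns with the handle.
- dial (a joint): angle of the dial (rad), anticlockwise from above: 0 = off; clicks at 0.45 (one pip), 0.90 (two pips) and 1.35 (three pips, lighting); stop at 1.37. Return spring and clicks take up to 0.14 N m on the way, 0.09 N m to hold at the third. Let go, it stays near the first or second click but always springs back from the third.
- dial_grip (a point): on the dial's vertical axis, 30 mm above the heater's top plate (220 above the counter), 45 mm ahead of (-x) and 85 mm right of (-y) the heater's centre. Upright grip wing 52 mm long along this frame's x (pointer end +x), 12 thick along y, its top 45 mm above the plate; round skirt below, 54 across, up to 12 above the plate. At off the pointer looks to the heater's -y. Turns with the dial.
- cartridge: bystander: squat aluminium gas cartridge, 90 mm across, 98 mm high, standing at the heater's side; origin at the centre of its foot.
- mug: bystander: white mug, 80 mm across, 85 mm high, at the heater's other side; origin at the centre of its foot.
- tongs: bystander: flat steel tongs, 220 mm long along x, 20 mm high, lying before the heater; origin under their middle.
- tub_a: bystander: deli tub with white lid, 120 x 90 x 50 mm; origin under its centre.
- tub_b: bystander: a second such tub; origin under its centre.
- foil_tray: bystander: filled foil tray, 155 x 120 x 38 mm; origin under its centre.

How it is judged:
By the outcome, as a careful person would: the job done as asked, in the order asked, and still so for the second after the job is handed in, while the arm keeps its last pose, push and grip.
It also fails if it takes over 48 s, if anything falls off the work surface, if the arm or the gripper's body presses on something with over 40 N, if the wrist force passes 120 N, or if a joint passes its speed limit or range.

## Working session

There is one attempt and no reset: what is moved stays moved. The work goes in short steps, Python scripts to look and compute and a tool call to move; the robot and the scene stay as the last step left them, time stands still between calls to the robot, and variables do not carry over. Pictures are saved under pics/ and viewed, and the job is handed in when it is done.

Besides the shell and the picture viewer there is one more tool, called in YAML: its name, and indented under it one key for each argument. jog_arm: Moves the arm, as the interface text tells. Its arguments: {"type":"object","properties":{"commands":{"type":"array"},"jaw":{"type":"number"}},"required":["commands"]}

```bash
ls; mkdir -p pics; python3 - <<'E'
from station import bot
import cv2,json
s=bot.get_state();print(s)
for n in("scene","top"):
    f=bot.grab_frame(n);cv2.imwrite(f"pics/{n}0.png",f["pixels"][:,:,::-1]);print(n,f["vfov"],f["cx"],f["cy"],f["camera_from_world"])
E
```

```text
pics
{'t': 0.0, 'q': array([-1.23499638e+00,  5.33882060e-02,  1.61427970e+00,  5.39369173e-08,
        1.47595640e+00, -1.19018418e-01]), 'dq': array([ 0.00149906,  0.00271556, -0.00057034,  0.00136976, -0.00032425,
       -0.00099899]), 'joint_efforts': array([ 1.29070690e-03, -3.93679833e+01, -3.70175564e+01,  9.75970238e-05,
        7.02433259e-03,  9.78004323e-06]), 'position': array([ 0.27435122, -0.56089257,  0.2300521 ]), 'eef_rot': array([ 9.74253272e-01,  2.25454052e-01, -1.09864144e-04, -1.00986883e-03]), 'contact_force': array([-0.17196258, -0.96545532, -0.57483023]), 'torque': array([-0.01984775,  0.00903281, -0.03075292]), 'width': 1.0030717918498633}
scene 53.77938299978754 277.6966634747767 205.63196391078756 [[-0.56918999  0.82208641  0.01402453  0.27521434]
 [ 0.48237916  0.347702   -0.80399855 -0.12784121]
 [-0.66583264 -0.45086279 -0.59446585  1.65966995]
 [ 0.          0.          0.          1.        ]]
top 55.14414693407439 284.5218613581539 212.12494102179824 [[ 0.00402646 -0.99997833  0.00520866  0.01310456]
 [-0.97436675 -0.00509483 -0.2249077   0.54094579]
 [ 0.22492936 -0.00416956 -0.97436615  1.40140156]
 [ 0.          0.          0.          1.        ]]
```

View pics/scene0.png

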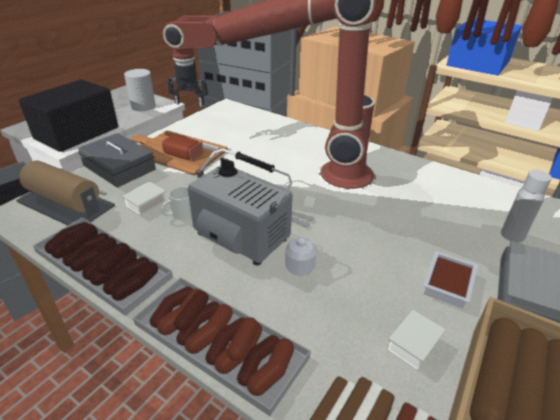

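View pics/top0.png

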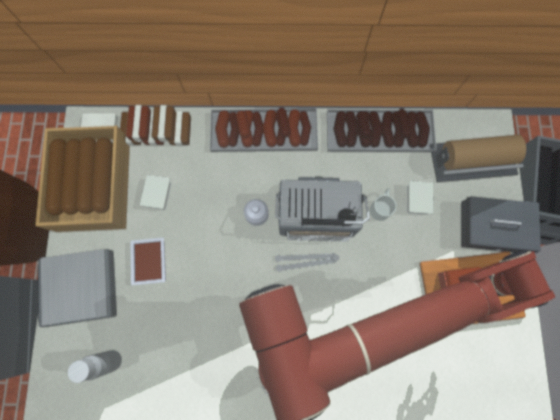

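The heater is at about (320,207) in the top view and (240,212) in the scene view, with its front facing the robot. I'll enlarge both views.

```bash
python3 - <<'E'
import cv2
a=cv2.imread("pics/top0.png")[165:285,220:440];cv2.imwrite("pics/topc.png",cv2.resize(a,None,fx=3.6,fy=3.6,interpolation=cv2.INTER_CUBIC))
a=cv2.imread("pics/scene0.png")[135:285,160:340];cv2.imwrite("pics/scenec.png",cv2.resize(a,None,fx=4,fy=4,interpolation=cv2.INTER_CUBIC))
E
```

```text
(no output)
```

View pics/topc.png

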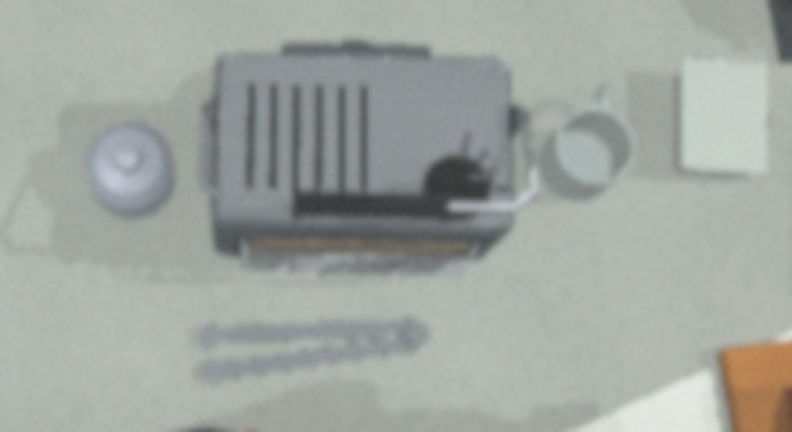

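View pics/scenec.png

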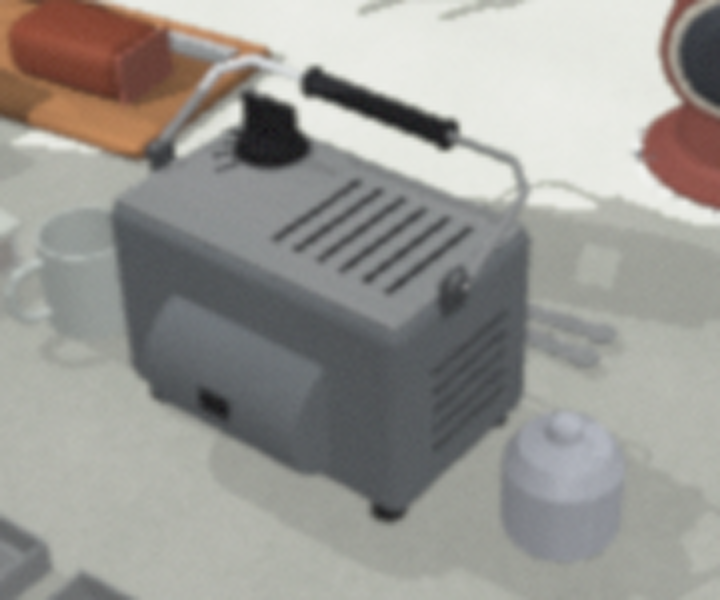

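```bash
cat > h.py <<'E'
import numpy as np,cv2
from station import bot
from scipy.spatial.transform import Rotation as R
CAM={}
def cam(f):
    return dict(f=210/np.tan(np.radians(f["vfov"])/2),cx=f["cx"],cy=f["cy"],T=np.array(f["camera_from_world"]))
def ray(c,u,v):
    d=np.array([(u-c["cx"])/c["f"],(v-c["cy"])/c["f"],1]);Rm=c["T"][:3,:3];t=c["T"][:3,3]
    d=Rm.T@d;return -Rm.T@t,d/np.linalg.norm(d)
def onz(c,u,v,z):
    o,d=ray(c,u,v);return o+d*(z-o[2])/d[2]
def tri(c1,p1,c2,p2):
    o1,d1=ray(c1,*p1);o2,d2=ray(c2,*p2)
    s=np.linalg.lstsq(np.c_[d1,-d2],o2-o1,rcond=None)[0];a=o1+s[0]*d1;b=o2+s[1]*d2
    return (a+b)/2,np.linalg.norm(a-b)
def proj(c,p):
    q=c["T"][:3,:3]@np.asarray(p)+c["T"][:3,3];return np.array([c["cx"]+c["f"]*q[0]/q[2],c["cy"]+c["f"]*q[1]/q[2]])
E
python3 - <<'E'
from h import *
S=cam(bot.grab_frame("scene"));T=cam(bot.grab_frame("top"))
import pickle;pickle.dump((S,T),open("cams.pkl","wb"))
np.set_printoptions(precision=4,suppress=True)
t=lambda x,y:(220+(x+.5)/3.6-.5,165+(y+.5)/3.6-.5)
s=lambda x,y:(160+(x+.5)/4-.5,135+(y+.5)/4-.5)
for n,a,b in [("earR",(517,118),(160,150)),("earL",(210,115),(455,285)),("gR",(447,203),(310,78)),("gL",(297,203),(452,132)),("dialskirt",(457,180),(270,150))]:
    print(n,*tri(T,t(*a),S,s(*b)))
for n,p in [("BL",(218,58)),("BR",(508,60)),("FL",(215,228)),("FR",(512,215))]: print(n,onz(T,*t(*p),.19))
for n,p in [("BR",(118,200)),("BL",(395,328)),("FL",(527,235))]: print(n,onz(S,*s(*p),.19))
print("cart",onz(T,*t(130,160),.098),"mug",onz(T,*t(585,155),.085))
for p in [(205,335),(415,330),(205,372)]:print("tongs",onz(T,*t(*p),.02))
E
```

```text
earR [ 0.56   -0.2442  0.2001] 0.0010668220935307515
earL [0.5634 0.0378 0.1945] 0.0008008181163895596
gR [ 0.469  -0.1687  0.2475] 0.0039905699112096965
gL [ 0.4682 -0.0366  0.2458] 0.006135640353631872
dialskirt [ 0.5016 -0.1864  0.1925] 0.005479698254989423
BL [0.6197 0.0312 0.19  ]
BR [ 0.6193 -0.2405  0.19  ]
FL [0.4578 0.0329 0.19  ]
FR [ 0.4712 -0.2385  0.19  ]
BR [ 0.6187 -0.2321  0.19  ]
BL [0.6222 0.0293 0.19  ]
FL [0.4777 0.0413 0.19  ]
cart [0.543  0.1179 0.098 ] mug [ 0.5536 -0.3348  0.085 ]
tongs [0.3797 0.0437 0.02  ]
tongs [ 0.3858 -0.1694  0.02  ]
tongs [0.3424 0.0434 0.02  ]
```

```bash
cat >> h.py <<'E'
def Rd(yaw,tilt=0): # tool pointing down, tool x at yaw; tilt about world y
    z=np.array([0,0,-1.]);x=np.array([np.cos(yaw),np.sin(yaw),0]);return R.from_euler('y',tilt)*R.from_matrix(np.c_[x,np.cross(z,x),z])
def rows(P,Rot,wps): # P,Rot = commanded now
    for p,Rw in wps:
        d=Rot.inv().apply(np.array(p)-P)*1000;w=(Rot.inv()*Rw).as_rotvec()
        print([*[int(round(v)) for v in d],*[round(float(v),3) for v in w]])
E
python3 - <<'E'
from h import *
s=bot.get_state();P=s["position"];Q=R.from_quat(s["eef_rot"])
rows(P,Q,[((.274,-.561,.35),Rd(.455)),((.36,-.35,.36),Rd(np.pi/2)),((.4685,-.095,.345),Rd(np.pi/2))])
E
```

```text
[0, 0, -119, -0.001, -0.0, -0.0]
[170, -152, -129, -0.001, -0.001, -1.116]
[379, -334, -114, -0.001, -0.001, -1.116]
```

jog_arm:
  commands:
    - [0,0,-60,0,0,-0.15]
    - [20,-18,-115,0,0,-0.33]
    - [60,-53,-125,0,0,-0.5]
    - [100,-90,-125,0,0,-0.68]
    - [140,-126,-125,0,0,-0.85]
  jaw: 0.2

```text
t: 0.82
position: [0.3453, -0.3852, 0.3565]
eef_rot: [0.793, 0.609, 0.0, 0.0]
contact_force: [0.4, -0.4, 0.5]
width: 0.398
```

```bash
python3 - <<'E'
from h import *
s=bot.get_state();P=s["position"];Q=R.from_quat(s["eef_rot"]);print(s["t"],P,s["width"],s["contact_force"],s["q"])
rows(P,Q,[((.36,-.35,.36),Rd(np.pi/2)),((.4685,-.095,.335),Rd(np.pi/2))])
E
```

```text
0.825 [ 0.34531109 -0.38522328  0.35646098] 0.39845908612624314 [ 0.38397572 -0.39355751  0.4827252 ] [-9.84023126e-01 -2.49626320e-01  1.68944090e+00  2.24623338e-04
  1.70126933e+00 -7.23121612e-01]
[38, 5, -4, 0.001, 0.0, -0.261]
[312, 44, 21, 0.001, 0.0, -0.261]
```

jog_arm:
  commands:
    - [60,8,0,0,0,-0.1]
    - [120,17,0,0,0,-0.2]
    - [180,25,0,0,0,-0.26]
    - [250,35,10,0,0,-0.26]
    - [312,44,20,0,0,-0.26]
  jaw: 0.1

```text
t: 1.45
position: [0.466, -0.1043, 0.3378]
eef_rot: [0.709, 0.705, 0.0, 0.001]
contact_force: [1.5, 0.3, -0.8]
width: 0.452
```

```bash
python3 - <<'E'
from h import *
s=bot.get_state();P=s["position"];Q=R.from_quat(s["eef_rot"]);print(s["t"],P,s["width"],s["contact_force"],s["q"],s["eef_rot"])
rows(P,Q,[((.4685,-.095,.225),Rd(np.pi/2))])
f=bot.grab_frame("scene");cv2.imwrite("pics/s1.png",cv2.resize(f["pixels"][100:280,140:360,::-1],None,fx=3.3,fy=3.3))
f=bot.grab_frame("top");cv2.imwrite("pics/t1.png",cv2.resize(f["pixels"][150:300,220:440,::-1],None,fx=3.5,fy=3.5))
E
```

```text
1.45 [ 0.46598195 -0.10431628  0.33784793] 0.45158986756739933 [ 1.47946055  0.27014398 -0.81044092] [-3.76234210e-01 -3.48493232e-01  1.79835166e+00 -3.04636828e-05
  1.69053974e+00 -3.70031055e-01] [7.09297685e-01 7.04908814e-01 2.25450510e-04 5.53258349e-04]
[9, 2, 113, 0.001, 0.0, -0.006]
```

View pics/s1.png

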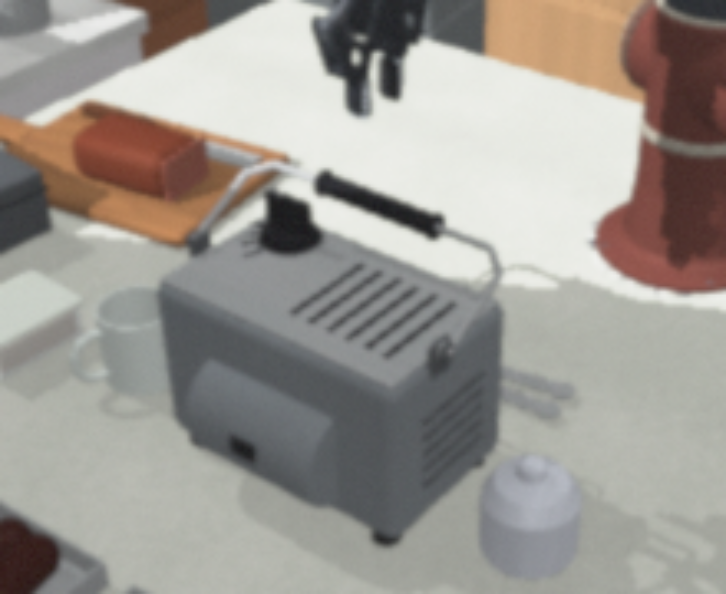

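The fingers (around (370,95) in the crop) are above the grip, centred at about (380,203). Next I lower them over it.

jog_arm:
  commands:
    - [4,2,30,0,0,0]
    - [4,2,60,0,0,0]
    - [4,2,85,0,0,0]
    - [4,2,103,0,0,0]
    - [4,2,110,0,0,0]

```text
t: 2.17
position: [0.467, -0.1025, 0.2267]
eef_rot: [0.709, 0.705, -0.0, -0.001]
contact_force: [0.8, -0.1, -0.2]
width: 0.449
```

```bash
python3 - <<'E'
from h import *
s=bot.get_state();P=s["position"];Q=R.from_quat(s["eef_rot"]);print(s["t"],P,s["width"],s["contact_force"],s["q"],s["eef_rot"])
f=bot.grab_frame("scene");cv2.imwrite("pics/s2.png",cv2.resize(f["pixels"][100:280,140:360,::-1],None,fx=3.3,fy=3.3))
f=bot.grab_frame("top");cv2.imwrite("pics/t2.png",cv2.resize(f["pixels"][150:300,220:440,::-1],None,fx=3.5,fy=3.5))
E
```

```text
2.175 [ 0.46703616 -0.10253186  0.22669459] 0.4491483373120608 [ 0.83910571 -0.12672271 -0.22268904] [-3.71840051e-01 -3.07001066e-01  1.94803887e+00 -1.30741703e-04
  1.50216060e+00 -3.65256039e-01] [ 7.09427318e-01  7.04778143e-01 -3.84699258e-04 -7.07720929e-04]
```

View pics/s2.png

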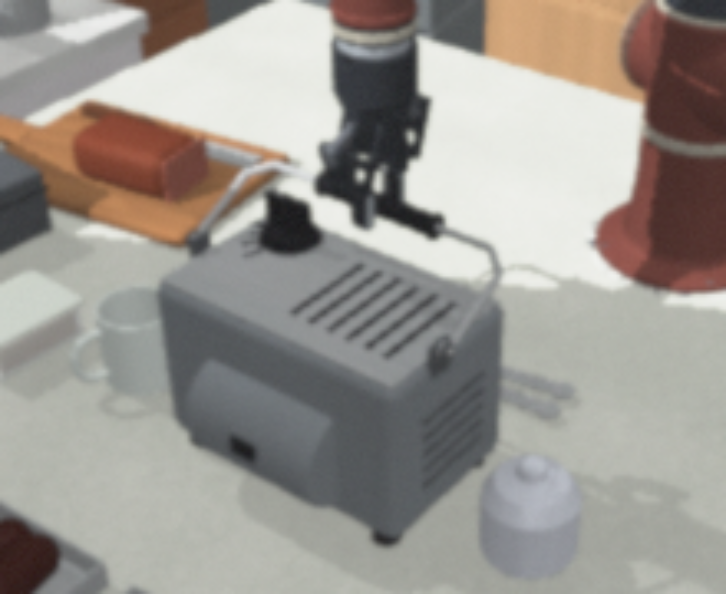

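The fingers straddle the grip at about (380,205), and there is no contact force. I'll narrow the jaws to a loose cage and swing the handle along its arc.

```bash
python3 - <<'E'
import numpy as np
a=np.linspace(.49,2.6,21)
x=105*(np.cos(.49)-np.cos(a));z=105*(np.sin(a)-np.sin(.49))
for k in range(0,20,5):print([(round(x[k+i]-x[k],1),round(-(z[k+i]-z[k]),1)) for i in range(1,6)])
E
```

```text
[(np.float64(5.7), np.float64(-9.5)), (np.float64(12.4), np.float64(-18.3)), (np.float64(20.0), np.float64(-26.4)), (np.float64(28.4), np.float64(-33.6)), (np.float64(37.5), np.float64(-39.9))]
[(np.float64(9.7), np.float64(-5.3)), (np.float64(19.9), np.float64(-9.6)), (np.float64(30.5), np.float64(-12.7)), (np.float64(41.4), np.float64(-14.8)), (np.float64(52.5), np.float64(-15.6))]
[(np.float64(11.1), np.float64(0.3)), (np.float64(22.0), np.float64(1.8)), (np.float64(32.8), np.float64(4.4)), (np.float64(43.2), np.float64(8.1)), (np.float64(53.2), np.float64(12.9))]
[(np.float64(9.4), np.float64(5.8)), (np.float64(18.2), np.float64(12.6)), (np.float64(26.1), np.float64(20.3)), (np.float64(33.3), np.float64(28.8)), (np.float64(39.5), np.float64(37.9))]
```

jog_arm:
  commands:
    - [0,0,0,0,0,0]
    - [0,0,0,0,0,0]
    - [0,3,-3,0,0,0]
    - [0,6,-9,0,0,0]
    - [0,13,-19,0,0,0]
  jaw: 0.38

```text
t: 2.9
position: [0.4793, -0.1024, 0.2471]
eef_rot: [0.709, 0.705, -0.002, -0.002]
contact_force: [-8.4, -0.7, 3.1]
width: 0.311
```

jog_arm:
  commands:
    - [0,8,-8,0,0,0]
    - [0,16,-15,0,0,0]
    - [0,25,-22,0,0,0]
    - [0,35,-27,0,0,0]
    - [0,45,-31,0,0,0]

```text
t: 3.52
position: [0.5265, -0.1027, 0.2789]
eef_rot: [0.709, 0.705, 0.0, 0.001]
contact_force: [-1.0, 0.2, 1.0]
width: 0.313
```

```bash
python3 - <<'E'
from h import *
s=bot.get_state();P=s["position"];print(s["t"],P,s["width"],s["contact_force"])
f=bot.grab_frame("scene");cv2.imwrite("pics/s3.png",cv2.resize(f["pixels"][70:280,140:360,::-1],None,fx=2.8,fy=2.8))
E
```

```text
3.525 [ 0.52645552 -0.10265509  0.27893993] 0.31284940986966947 [-1.01989314  0.15756604  1.04727821]
```

View pics/s3.png

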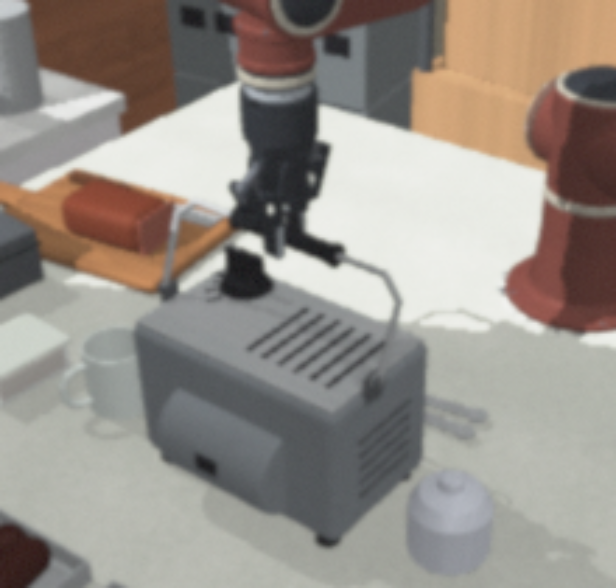

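The handle at about (280,240) is following the fingers. I'll carry on over the top.

jog_arm:
  commands:
    - [0,11,-3,0,0,0]
    - [0,22,-5,0,0,0]
    - [0,33,-6,0,0,0]
    - [0,44,-6,0,0,0]
    - [0,55,-4,0,0,0]

```text
t: 4.2
position: [0.5812, -0.1029, 0.2818]
eef_rot: [0.709, 0.705, -0.0, -0.0]
contact_force: [-1.9, -0.3, 0.9]
width: 0.312
```

jog_arm:
  commands:
    - [0,11,3,0,0,0]
    - [0,21,6,0,0,0]
    - [0,31,11,0,0,0]
    - [0,41,17,0,0,0]
    - [0,50,24,0,0,0]

```text
t: 4.82
position: [0.6314, -0.1032, 0.2572]
eef_rot: [0.709, 0.705, 0.0, 0.0]
contact_force: [-0.6, 0.4, 0.8]
width: 0.313
```

```bash
python3 - <<'E'
from h import *
s=bot.get_state();P=s["position"];print(s["t"],P,s["width"],s["contact_force"])
f=bot.grab_frame("scene");cv2.imwrite("pics/s4.png",cv2.resize(f["pixels"][70:280,140:360,::-1],None,fx=2.8,fy=2.8))
E
```

```text
4.825 [ 0.63141208 -0.10316398  0.25716715] 0.31324118029155945 [-0.55853916  0.39556181  0.84774776]
```

View pics/s4.png

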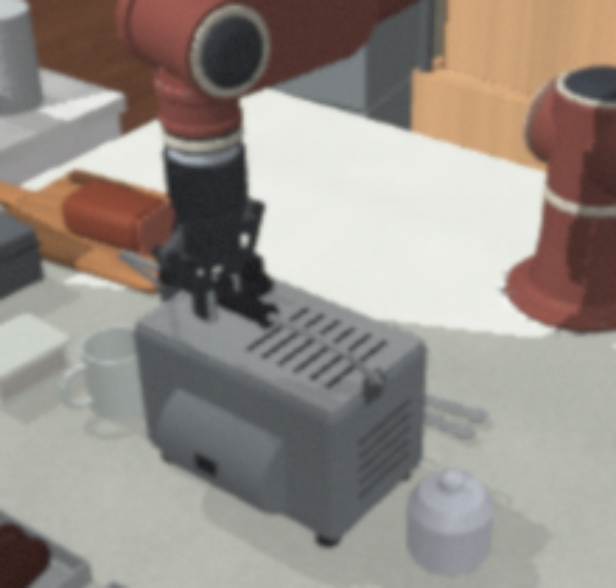

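jog_arm:
  commands:
    - [0,6,6,0,0,0]
    - [0,12,13,0,0,0]
    - [0,17,20,0,0,0]
    - [0,22,27,0,0,0]
    - [0,26,30,0,0,0]

```text
t: 5.5
position: [0.6549, -0.1033, 0.2272]
eef_rot: [0.709, 0.705, -0.002, -0.002]
contact_force: [-14.6, -0.1, 8.4]
width: 0.31
```

```bash
python3 - <<'E'
from h import *
s=bot.get_state();P=s["position"];print(s["t"],P,s["width"],s["contact_force"])
f=bot.grab_frame("scene");cv2.imwrite("pics/s5.png",cv2.resize(f["pixels"][100:280,140:360,::-1],None,fx=3.3,fy=3.3))
E
```

```text
5.5 [ 0.65491675 -0.10327358  0.22719706] 0.3101472181196308 [-14.64470178  -0.11156548   8.38411852]
```

View pics/s5.png

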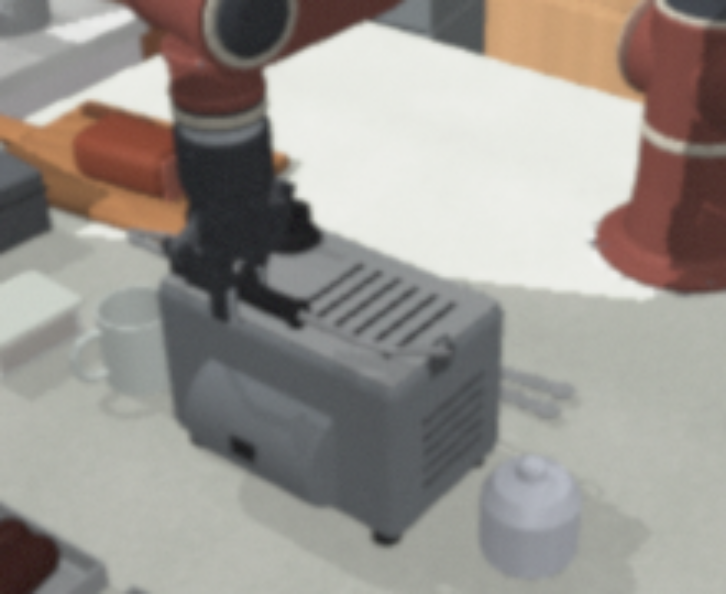

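The push meets a firm stop (14.6 N) at the rear rest. I'll open the jaws, lift clear and check that the handle stays home.

jog_arm:
  commands:
    - [0,-4,0,0,0,0]
    - [0,-4,0,0,0,0]
    - [0,-4,0,0,0,0]
    - [0,-4,-20,0,0,0]
    - [0,-4,-50,0,0,0]
  jaw: -0.1

```text
t: 6.18
position: [0.6523, -0.1033, 0.2785]
eef_rot: [0.709, 0.705, -0.0, -0.001]
contact_force: [0.4, -0.6, 0.5]
width: 0.553
```

```bash
python3 - <<'E'
from h import *
s=bot.get_state();P=s["position"];Q=R.from_quat(s["eef_rot"]);print(s["t"],P,s["width"],s["contact_force"])
rows(P,Q,[((.497,-.1885,.31),Rd(np.pi/2)),((.497,-.1885,.207),Rd(np.pi/2))])
E
```

```text
6.175 [ 0.65228731 -0.10325138  0.27854693] 0.5530995838022416 [ 0.38930708 -0.57693889  0.52317865]
[-86, -155, -31, -0.001, -0.0, -0.006]
[-86, -155, 72, -0.001, -0.0, -0.006]
```

jog_arm:
  commands:
    - [0,0,-40,0,0,0]
    - [-15,-40,-60,0,0,0]
    - [-40,-90,-60,0,0,0]
    - [-65,-135,-60,0,0,0]
    - [-86,-155,-60,0,0,0]
  jaw: -0.1

```text
t: 6.8
position: [0.4956, -0.1892, 0.3404]
eef_rot: [0.709, 0.705, 0.0, 0.002]
contact_force: [-0.0, -0.5, -0.2]
width: 0.548
```

```bash
python3 - <<'E'
from h import *
s=bot.get_state();P=s["position"];Q=R.from_quat(s["eef_rot"]);print(s["t"],P,s["width"],s["contact_force"])
f=bot.grab_frame("scene");cv2.imwrite("pics/s6.png",cv2.resize(f["pixels"][135:285,160:340,::-1],None,fx=4,fy=4,interpolation=2))
f=bot.grab_frame("top");cv2.imwrite("pics/t6.png",cv2.resize(f["pixels"][165:285,220:440,::-1],None,fx=3.6,fy=3.6,interpolation=2))
E
```

```text
6.8 [ 0.49561889 -0.18915927  0.34038033] 0.5478637441748565 [-0.01421677 -0.47667356 -0.19944588]
```

View pics/s6.png

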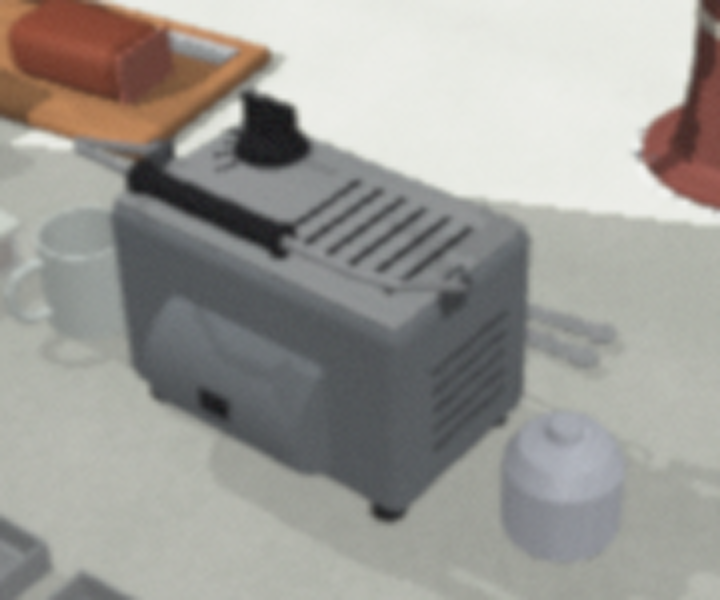

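View pics/t6.png

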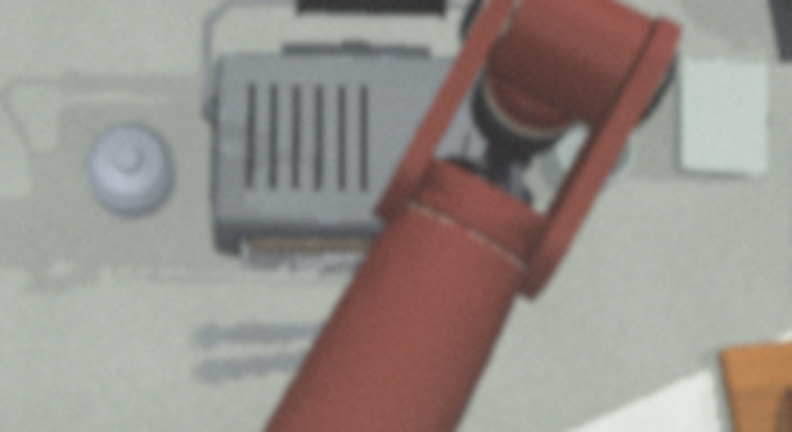

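The handle now lies at the back, with its grip from (140,178) to (280,240) in the scene crop. The dial wing at about (270,120) is free. I'll measure both.

```bash
python3 - <<'E'
from h import *
import pickle;S,T=pickle.load(open("cams.pkl","rb"))
np.set_printoptions(precision=4,suppress=True)
t=lambda x,y:(220+(x+.5)/3.6-.5,165+(y+.5)/3.6-.5)
s=lambda x,y:(160+(x+.5)/4-.5,135+(y+.5)/4-.5)
print(tri(T,t(445,2),S,s(142,177)),tri(T,t(297,2),S,s(280,239)))
print("expected home",[.5617-.105*np.cos(2.6),.197+.105*np.sin(2.6)])
for p in [(247,94),(295,106)]:print("wingtop",onz(S,*s(*p),.235))
for p in [(234,150),(308,150),(270,164)]:print("skirt",onz(S,*s(*p),.196))
for p in [(.497,-.1885,.235),(.497,-.1625,.235),(.497,-.2145,.235)]:
    q=proj(S,p);print("exp wing",(q-[160,135])*4)
E
python3 - <<'E'
import cv2
a=cv2.imread("pics/scene0.png")[150:185,205:245];cv2.imwrite("pics/dial.png",cv2.resize(a,None,fx=14,fy=14,interpolation=cv2.INTER_CUBIC))
E
```

```text
(array([ 0.652 , -0.1708,  0.252 ]), np.float64(0.006061463742497859)) (array([ 0.6534, -0.0404,  0.2524]), np.float64(0.0009529155974881443))
expected home [np.float64(0.6516733191037395), np.float64(0.25112764404125376)]
wingtop [ 0.4998 -0.2044  0.235 ]
wingtop [ 0.4921 -0.1629  0.235 ]
skirt [ 0.5216 -0.2022  0.196 ]
skirt [ 0.4879 -0.1558  0.196 ]
skirt [ 0.5207 -0.1665  0.196 ]
exp wing [263.6166  97.1491]
exp wing [289.741  107.2907]
exp wing [237.9686  87.1925]
```

View pics/dial.png

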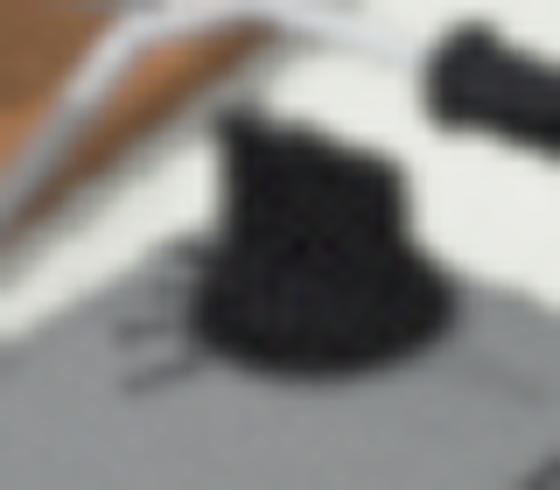

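The handle is home: measured grip (0.653, 0.252) in x and z, against (0.652, 0.251) expected. The dial should be at about (0.497, -0.188). I'll descend on it with the jaws partly open.

jog_arm:
  commands:
    - [1,1,35,0,0,-0.005]
    - [1,1,70,0,0,-0.005]
    - [1,1,100,0,0,-0.005]
    - [1,1,120,0,0,-0.005]
    - [1,1,131,0,0,-0.005]
  jaw: 0.1

```text
t: 7.52
position: [0.4984, -0.1871, 0.2064]
eef_rot: [0.707, 0.707, 0.0, -0.0]
contact_force: [-0.2, -0.3, -0.0]
width: 0.45
```

jog_arm:
  commands:
    - [0,0,0,0,0,0]
    - [0,0,0,0,0,0]
    - [0,0,0,0,0,0]
    - [0,0,0,0,0,0]
    - [0,0,0,0,0,0]
  jaw: 0.55

```text
t: 8.15
position: [0.4981, -0.1875, 0.2071]
eef_rot: [0.708, 0.707, 0.0, 0.0]
contact_force: [-0.1, 0.7, -0.8]
width: 0.225
```

```bash
python3 - <<'E'
from h import *
s=bot.get_state();print(s["t"],s["position"],s["eef_rot"],s["width"],s["contact_force"],s["torque"],s["q"])
f=bot.grab_frame("scene");cv2.imwrite("pics/s7.png",cv2.resize(f["pixels"][135:235,160:280,::-1],None,fx=6,fy=6,interpolation=2))
E
```

```text
8.15 [ 0.49814409 -0.18751572  0.20712296] [7.07500799e-01 7.06712509e-01 7.23030784e-05 2.07103410e-04] 0.2248488328298051 [-0.05524703  0.6859759  -0.84928435] [-0.04699439  0.00711848  0.02748505] [-4.99893047e-01 -1.54874980e-01  1.85350615e+00  2.20310877e-05
  1.44252330e+00 -4.98781050e-01]
```

View pics/s7.png

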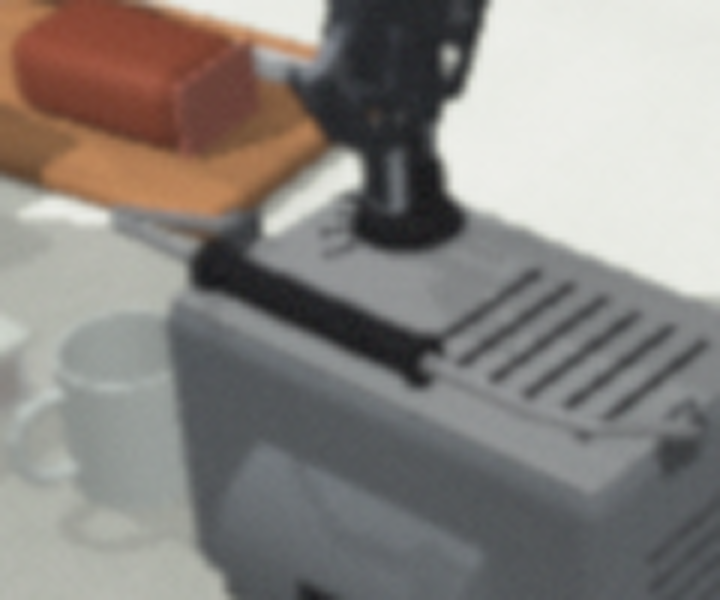

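Both fingers straddle the wing at about (400,190) with no contact at 19 mm opening. Closing now.

jog_arm:
  commands:
    - [0,0,0,0,0,0]
    - [0,0,0,0,0,0]
    - [0,0,0,0,0,0]
    - [0,0,0,0,0,0]
    - [0,0,0,0,0,0]
  jaw: 1

```text
t: 8.82
position: [0.4962, -0.1876, 0.2072]
eef_rot: [0.708, 0.707, -0.002, -0.002]
contact_force: [-9.4, 0.6, 4.8]
width: 0.129
```

```bash
python3 - <<'E'
from h import *
s=bot.get_state();print(s["t"],s["position"],s["eef_rot"],s["width"],s["contact_force"],s["torque"])
E
```

```text
8.825 [ 0.4961529  -0.18756875  0.20717419] [ 0.70756951  0.70663858 -0.00189958 -0.00192269] 0.1292998382737951 [-9.44907663  0.59618861  4.82531957] [0.07088987 1.26410575 0.00618691]
```

Gripped at 11 mm opening. The arm is about 2.5 mm off in x, so I'll ease that out and turn the dial anticlockwise, which is negative about tool z.

jog_arm:
  commands:
    - [0,-2.5,0,0,0,0]
    - [0,-2.5,0,0,0,-0.1]
    - [0,-2.5,0,0,0,-0.22]
    - [0,-2.5,0,0,0,-0.34]
    - [0,-2.5,0,0,0,-0.46]

```text
t: 9.45
position: [0.496, -0.1875, 0.2072]
eef_rot: [0.526, 0.85, 0.0, 0.001]
contact_force: [0.1, 0.3, 1.6]
width: 0.127
```

```bash
python3 - <<'E'
from h import *
s=bot.get_state();print(s["t"],s["position"],R.from_quat(s["eef_rot"]).as_matrix()[:,0],s["width"],s["contact_force"],s["torque"])
m=R.from_quat(s["eef_rot"]).as_matrix();print("yaw-90:",np.arctan2(m[1,0],m[0,0])-np.pi/2,"toolF",m.T@s["contact_force"])
E
```

```text
9.45 [ 0.49602108 -0.18750443  0.20721094] [-0.44652368  0.89477136 -0.00090241] 0.1272674280368567 [0.06857616 0.28499216 1.63291936] [ 0.0201456  -0.02506187 -0.08853741]
yaw-90: 0.462876606553277 toolF [ 0.22290838  0.19055072 -1.63289655]
```

Forces are almost zero, so the tool is centred on the axis. I'll continue to three pips.

jog_arm:
  commands:
    - [0,0,0,0,0,-0.12]
    - [0,0,0,0,0,-0.24]
    - [0,0,0,0,0,-0.36]
    - [0,0,0,0,0,-0.48]
    - [0,0,0,0,0,-0.58]

```text
t: 10.07
position: [0.496, -0.1874, 0.2072]
eef_rot: [0.261, 0.965, 0.0, 0.001]
contact_force: [1.0, 0.4, 0.9]
width: 0.127
```

jog_arm:
  commands:
    - [0,0,0,0,0,-0.1]
    - [0,0,0,0,0,-0.2]
    - [0,0,0,0,0,-0.28]
    - [0,0,0,0,0,-0.34]
    - [0,0,0,0,0,-0.34]

```text
t: 10.7
position: [0.496, -0.1874, 0.2072]
eef_rot: [0.097, 0.995, 0.0, 0.001]
contact_force: [1.0, 0.2, 2.3]
width: 0.129
```

```bash
python3 - <<'E'
from h import *
s=bot.get_state();print(s["t"],s["position"],s["width"],s["contact_force"],s["torque"])
m=R.from_quat(s["eef_rot"]).as_matrix();print("turn:",(np.arctan2(m[1,0],m[0,0])-np.pi/2)%6.283,"toolF",m.T@s["contact_force"],s["q"])
E
```

```text
10.7 [ 0.49597007 -0.1874189   0.20721997] 0.12945329009029702 [1.04041454 0.15564396 2.33754064] [ 0.16850658 -0.11303078 -0.7181072 ]
turn: 1.3766320740604185 toolF [-0.99395949  0.35469349 -2.33602671] [-5.02187325e-01 -1.60704442e-01  1.85851352e+00  9.14704215e-04
  1.44266847e+00 -1.87893612e+00]
```

jog_arm:
  commands:
    - [0,0,0,0,0,0]
    - [0,0,0,0,0,0]
    - [0,0,0,0,0,0]
    - [0,0,0,0,0,0]
    - [0,0,0,0,0,0]

```text
t: 11.32
position: [0.4959, -0.1874, 0.2072]
eef_rot: [0.096, 0.995, 0.0, 0.001]
contact_force: [3.0, 0.8, 2.9]
width: 0.125
```

```bash
python3 - <<'E'
from h import *
s=bot.get_state();print(s["t"],s["position"],s["width"],s["contact_force"],s["torque"])
m=R.from_quat(s["eef_rot"]).as_matrix();print("turn:",(np.arctan2(m[1,0],m[0,0])-np.pi/2)%6.283)
f=bot.grab_frame("scene");cv2.imwrite("pics/s8.png",cv2.resize(f["pixels"][135:285,160:340,::-1],None,fx=4,fy=4,interpolation=2))
f=bot.grab_frame("top");cv2.imwrite("pics/t8.png",f["pixels"][:,:,::-1])
E
```

```text
11.325 [ 0.49594032 -0.18743202  0.20719893] 0.12514685684308885 [2.95986472 0.7942191  2.94129668] [ 0.32166745 -0.44556406 -0.84623364]
turn: 1.37886410732751
```

View pics/s8.png

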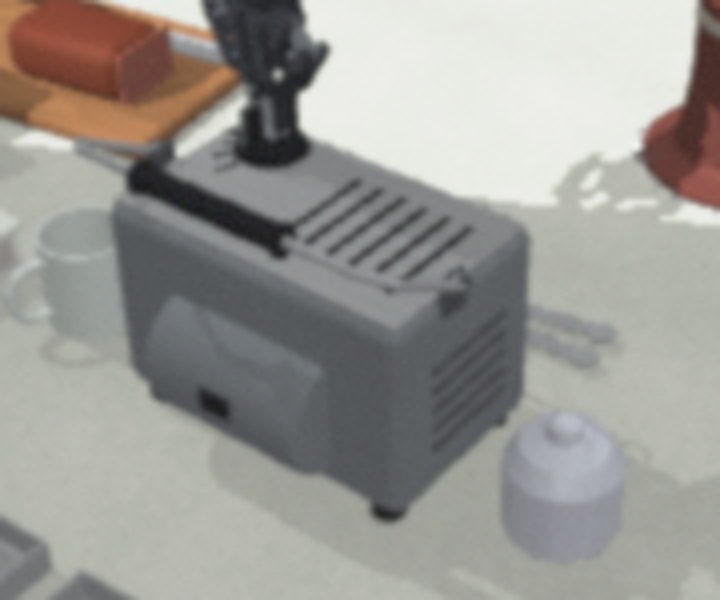

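View pics/t8.png

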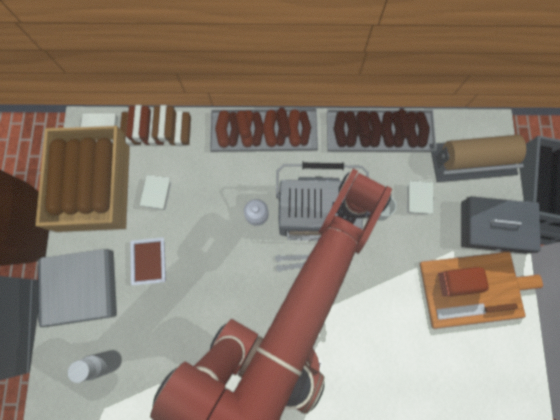

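The dial is against its stop and held there. The handle is home and the bystanders have not moved, so I'm handing in.

```bash
python3 -c "
from station import bot
print(bot.finish_job());print(bot.get_state()['t'])"
```

```text
the job is handed in; nothing more can be done
None
the job is handed in; nothing more can be done
```

I swung the carry handle over the top into its rear rest and let go. I then turned the dial anticlockwise to three pips and handed the job in, at about 11.4 s, with the gripper still holding it there.

**Handle:** after release, the two camera views put its grip at x 0.653, z 0.252 m, against 0.652, 0.251 m expected for fully home. The last picture still shows it lying at the back.

**Dial:** the tool had turned 1.379 rad, slightly past the dial's 1.37 rad stop. The moment about the dial's axis rose to about 0.85 N m, well above the 0.14 N m the clicks take. So I take the dial to be hard against its stop, though the pip itself was hidden by the fingers. The jaws were closed on the wing at about 11 mm; it is listed as 12 mm thick.

**Surroundings:** the cartridge, both tubs, the foil tray and the part of the mug and tongs not hidden by the arm look unmoved in the last pictures. I judged this by eye, not by measurement.

**Forces and disagreements:** the highest force I read was about 17 N, while pressing the handle home. The only real disagreement was the dial's position, about 2 mm off in x. I corrected this after the first grip, before turning.

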